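# Spring tester: find and reject the weak spring

## Robot

A 7-joint arm with a two-finger parallel gripper is mounted at the origin on a cart in front of the work surface, level with it; the furniture and walls round the work are solid. World frame = base frame: x ahead of the robot, y to its left, z up, the work surface at z = 0. Lengths are in m, angles in rad, forces in N, time in s.
With the tool pointing down it reaches from about 0.425 to 0.825 m from the base axis. Payload 3.6 kg.
Tool frame: the origin (TCP) lies at the very end of the fingers, on their centre line; the grasp point (between the pads) lies 19 mm behind it; z points along the fingers, y is the line along which they close (so a half turn about z gives the same grasp; the last joint's range is limited). The gripper opens to 93 mm and grips with 3 to 60 N. Pads are 15 mm wide; open, the fingers measure 128 mm over their backs; the gripper's body (75 mm by 188 mm) begins 65 mm behind the grasp point.
Start: joints at [-1.188, 0.615, -0.013, 1.423, 0.008, 1.103, -0.04], TCP at [0.258, 0.596, 0.187] pointing down, gripper open.
Joint ranges: [-3.12, 3.12], [-0.3, 2.06], [-1.34, 1.32], [0.26, 2.42], [-1.36, 4.5], [0.01, 1.98], [-2.84, 2.84]. Speed limits (rad/s): [2.79, 2.79, 3.14, 3.14, 3.14, 3.14, 3.14].

## Interface

Orientations are given as a unit quaternion [x, y, z, w].
In Python, from plant import sensors, viewer, job_done gives the robot as it stands.
- The arm moves only by the shell command python3 -m jog 'ROWS' [FORCE]. ROWS is JSON, a list of rows, each an object of numbers: "tx", "ty", "tz": the shift along the tool's x, y, z as a fraction of full scale; "ax", "ay", "az": the turn, a rotation vector about the tool's x, y, z as a fraction of full scale; "grip": the closure, from -1 (fully open) to 1 (shut). A call has 1 to 8 rows; each row shifts and turns the commanded pose from where the row before left it, along the tool's axes as they then stand; what a row does not reach is not made up. Full scale, the value 1, is 0.5 m for a shift and 180 degrees for a turn. A row lasts 1/10 s, in which the tool goes at most 50 mm and 8.59 degrees, less where a joint would pass 70% of its speed; a pose out of reach is approached as far as the arm can. A call with a number of a shift or a turn outside -1 to 1 is refused whole. A call with a gripper value outside its range is refused whole. The fingers move at their own pace and stop on an object; FORCE is the grip in N (left out, the last holds). Time passes only in rows, so rows that do not move let the fingers close. It gives the time, the measured TCP pose, the force, the opening and the grip force at its end, in the units of the state.
- sensors.read_state(): the state, without advancing time (a new reading comes with each control period).
- viewer.snapshot(name): name is "scene" or "top" or "wrist"; returns a dict with "pixels" (420x560x3 uint8, blue, green, red), "range_z" (420x560 float32, m along the optical axis (not along the pixel's ray), 0 where there is no reading), "camera_matrix" (3x3 intrinsics, pixels), "D" ([k1, k2, p1, p2, k3] as OpenCV has them; the pictures are not rectified), "R" (3x3) and "t" (3): a world point X has camera coordinates R X + t. Camera axes: x right, y down, z forward; pixel columns grow to the right and rows downward; lengths in m; the calibration is good to about 2 mm. A picture is of the moment at which its call begins.
- job_done(): hands the job in; it is judged then, once.
Trained networks look in the newest picture that a camera, given by its name, has taken for a name from the list of things; names that differ only in an ending like _2 or _b are one class to them, and where a whole thing is asked for, a point or a joint stands for the part that bears it (a point fixed in the world has none). Each returns a list of dicts, best first, with "conf" (0 to 1); they miss things now and then, are a little off and sometimes report something else, mostly with a low value. They report only what shows in the picture. A call takes as long as a camera call.
- viewer.outline_of(camera, name): "mask" (420x560 bool, what is visible of it) and "point" ([column, row] in pixels, amid what is visible of it).
The state is a dict: "time": time; "qpos": joint angles; "qd": joint speeds; "effort": joint torques, N m; "tool_pos": TCP position; "tcp_rot": TCP orientation; "force": force on the tool from outside, world axes, zero at the start; "moment": the same for the moment, N m; "width": opening from 0.0 (shut) to 1.0 (fully open); "grip_force": force on a finger pad.
Only numpy, scipy, OpenCV 4.12 (cv2) and the standard library are available. Lean on these libraries where they do the work, as an engineer would, in place of code of your own. Each camera call takes 0.05 s, during which the arm holds its last target. There are 200 camera calls.

## Task

Test the three springs on the tester one after another, from left to right as you face it: push each cap straight down to the red line on the gauge panel, hold it there for about a second while you read the force on the dial, and let it up again; do not squeeze any spring much below the line. One of them pushes back with less than 13 N at the line (the needle stays in the red, left of twelve o'clock): after testing all three, stand that one upright in the red tray and leave the other two standing on the plate, without disturbing the bottle or the cutters nearby.

Things in the scene. Friction and masses are not known exactly. Their poses are not given: they have to be found in the camera images.
- tester: fixed spring tester: grey foot 190 x 375 mm, on it a steel load plate 135 x 270 mm, top 40 mm above the bench, with a spring unit on each of three circles in a row at y = +80, 0, -80 mm, x = 0 (within 6 mm). The dial stands at its left end. Origin: on the bench under the middle circle; x points away from the robot, +y to the left end as seen from the robot
- dial_face (a point): centre of the round dial's face (dial 100 mm across, top about 160 mm above the bench), at the tester's left end, facing the robot and up
- gauge_panel (a point): middle of the top edge of the white gauge panel, 6 x 270 mm, that stands along the load plate's rear edge and rises 116 mm above the plate; a red band 8 mm high runs across its whole width at the marked height
- gauge_mark (a point): the marked height, mid-height of the red band, taken over the middle circle: 82 mm above the load plate, so a cap goes down 22 mm to reach it; z up. Plate, panel, band and springs sink 0.2 mm per newton pressed, and this point with them. A cap is at the mark when its top is level with the band (within 4 mm)
- dial (a joint): dial needle, rad: 0.1 per newton pressed on the plate, 0 (left) with the springs unpressed, clockwise as seen from the robot; 1.3 = 13 N = straight up (black tick), red arc below, green above. At the mark the springs give 8 to 20 N, at least 2 N off the limit; preload and stiffness both differ, so the force short of the mark says nothing
- spring_a: one of three look-alike loose spring units (the letter says nothing about force), 104 mm tall, 160 g: black foot 54 mm across, 14 mm high; dark coil; aluminium cap with a blue ring, 40 mm across, 22 mm high. The cap slides down the unit's axis against the spring, at most 32 mm; the unit can be lifted by it. Origin: centre of the foot's underside, z up along its axis
- spring_b: one of three look-alike loose spring units (the letter says nothing about force), 104 mm tall, 160 g: black foot 54 mm across, 14 mm high; dark coil; aluminium cap with a blue ring, 40 mm across, 22 mm high. The cap slides down the unit's axis against the spring, at most 32 mm; the unit can be lifted by it. Origin: centre of the foot's underside, z up along its axis
- spring_c: one of three look-alike loose spring units (the letter says nothing about force), 104 mm tall, 160 g: black foot 54 mm across, 14 mm high; dark coil; aluminium cap with a blue ring, 40 mm across, 22 mm high. The cap slides down the unit's axis against the spring, at most 32 mm; the unit can be lifted by it. Origin: centre of the foot's underside, z up along its axis
- spring_a_top (a point): centre of the top face of this unit's cap; z is the cap's height
- spring_b_top (a point): centre of the top face of this unit's cap; z is the cap's height
- spring_c_top (a point): centre of the top face of this unit's cap; z is the cap's height
- reject_tray: red open tray, fixed, 130 x 130 mm outside, 30 mm high, walls 4 mm, floor about 4 mm thick. Origin: centre of the underside.
- bottle: white bottle with a red cap, 36 mm across, 108 mm tall, loose bystander; origin under its centre
- cutters: side cutters with light blue handles, 54 x 134 x 11 mm, lying loose, bystander; origin under their centre

How it is judged:
By the outcome, as a careful person would: the job done as asked, in the order asked, and still so for the second after the job is handed in, with the robot touching nothing.
It also fails if it takes over 64 s, if anything falls off the work surface, if the arm or the gripper's body presses on something with over 40 N, if the wrist force passes 120 N, or if a joint passes its speed limit or range.

## Working session

There is one attempt and no reset: what is moved stays moved. The work goes in short steps, Python scripts to look and compute and a shell command to move; the robot and the scene stay as the last step left them, time stands still between calls to the robot, and variables do not carry over. Pictures are saved under pics/ and viewed, at most 10 in all, crops included, and the job is handed in when it is done.

```bash
mkdir -p pics; cat > h.py <<'E'
import numpy as np,cv2
from plant import sensors,viewer
def P(s,uv,z=None):
    """pixels->world pts from depth, or by plane z"""
    uv=np.asarray(uv,float).reshape(-1,1,2)
    n=cv2.undistortPoints(uv,s["camera_matrix"],np.array(s["D"])).reshape(-1,2)
    r=np.c_[n,np.ones(len(n))]; R=np.array(s["R"]);t=np.array(s["t"])
    if z is None:
        i=uv.reshape(-1,2).round().astype(int); d=s["range_z"][i[:,1],i[:,0]]
        return (r*d[:,None]-t)@R
    c=-R.T@t; w=r@R
    return c+w*((z-c[2])/w[:,2])[:,None]
def mask_pts(s,m):
    v,u=np.nonzero(m&(s["range_z"]>0)); return P(s,np.c_[u,v])
E
python3 - <<'E'
from h import *
ims=[]
for c in("scene","top"):
    s=viewer.snapshot(c); cv2.imwrite(f"pics/{c}1.png",s["pixels"])
    print(c,"campos",(-np.array(s["R"]).T@np.array(s["t"])).round(3))
    for n in("spring_a","spring_a_top","reject_tray","bottle","cutters","dial_face","gauge_panel","gauge_mark","tester"):
        for o in viewer.outline_of(c,n)[:4]:
            if o["conf"]<.3: continue
            p=mask_pts(s,o["mask"])
            if len(p)<5: continue
            print(n,round(o["conf"],2),np.round(o["point"]),P(s,o["point"])[0].round(3),"lo",np.percentile(p,3,0).round(3),"hi",np.percentile(p,97,0).round(3))
print({k:np.round(v,3) for k,v in sensors.read_state().items()})
E
```

```text
scene campos [0.038 0.111 0.827]
spring_a 0.86 [221. 233.] [ 0.559 -0.085  0.088] lo [ 0.538 -0.11   0.044] hi [ 0.579 -0.071  0.145]
spring_a 0.81 [257. 249.] [ 0.498 -0.136  0.052] lo [ 0.466 -0.14   0.044] hi [ 0.506 -0.099  0.145]
spring_a 0.69 [191. 215.] [ 0.632 -0.054  0.099] lo [ 0.615 -0.074  0.042] hi [ 0.654 -0.034  0.145]
spring_a_top 0.67 [221. 217.] [ 0.552 -0.09   0.144] lo [ 0.542 -0.107  0.13 ] hi [ 0.575 -0.073  0.146]
reject_tray 0.71 [366. 214.] [ 0.452 -0.425  0.003] lo [ 0.382 -0.477  0.001] hi [ 0.51  -0.347  0.031]
reject_tray 0.54 [256. 248.] [ 0.475 -0.121  0.096] lo [ 0.465 -0.145  0.04 ] hi [ 0.508 -0.098  0.145]
bottle 0.76 [349. 284.] [ 0.308 -0.232  0.067] lo [ 0.302 -0.254  0.009] hi [ 0.33  -0.228  0.094]
cutters 0.56 [387. 294.] [ 0.265 -0.311 -0.001] lo [ 0.207 -0.34   0.003] hi [ 0.32  -0.284  0.011]
dial_face 0.63 [170. 179.] [ 0.737 -0.06   0.121] lo [ 0.709 -0.091  0.082] hi [ 0.787 -0.027  0.152]
gauge_panel 0.6 [242. 222.] [ 0.588 -0.154  0.039] lo [ 0.447 -0.211  0.036] hi [ 0.706 -0.023  0.155]
gauge_mark 0.68 [243. 223.] [ 0.584 -0.153  0.0
[... 1118 characters left out ...]
80.] [ 0.618 -0.083  0.04 ] lo [ 0.444 -0.207  0.016] hi [0.782 0.037 0.154]
tester 0.57 [222. 172.] [ 0.623 -0.059  0.104] lo [ 0.616 -0.079  0.044] hi [ 0.656 -0.036  0.146]
{'time': np.float64(1.0), 'qpos': array([-1.189,  0.615, -0.013,  1.423,  0.008,  1.103, -0.04 ]), 'qd': array([ 0.   , -0.   , -0.   , -0.001,  0.001,  0.001,  0.   ]), 'effort': array([-0.0000e+00, -4.5884e+01,  2.0900e-01, -1.6604e+01, -6.1000e-02,
        1.3000e-02,  0.0000e+00]), 'tool_pos': array([0.258, 0.596, 0.187]), 'tcp_rot': array([ 0.203,  0.979, -0.   , -0.   ]), 'force': array([-0.141,  0.101, -0.003]), 'moment': array([ 0.006,  0.043, -0.014]), 'grip_force': np.float64(0.0), 'width': np.float64(1.005)}
```

```bash
python3 - <<'E'
from h import *
s=viewer.snapshot("top"); S=viewer.snapshot("scene")
cs=[]
for c,q in(("top",s),("scene",S)):
    for o in viewer.outline_of(c,"spring_a")[:3]:
        p=mask_pts(q,o["mask"]); k=p[(p[:,2]>.141)]
        (x,y),r=cv2.minEnclosingCircle(k[:,:2].astype(np.float32)); print(c,round(x,4),round(y,4),"r",round(r,4),"z",np.median(k[:,2]).round(4),len(k))
    m=mask_pts(q,np.ones((420,560),bool))
    k=m[(m[:,2]>.150)&(m[:,2]<.16)&(m[:,0]>.4)&(m[:,0]<.75)&(m[:,1]<0)&(m[:,1]>-.3)]
    print("panel/dial rect",cv2.minAreaRect(k[:,:2].astype(np.float32)))
    k=m[(m[:,2]>.025)&(m[:,2]<.033)&(m[:,0]>.33)&(m[:,0]<.56)&(m[:,1]<-.3)&(m[:,1]>-.55)]
    print("tray rect",cv2.minAreaRect(k[:,:2].astype(np.float32)))
a=np.hstack([S["pixels"][120:340,80:480],s["pixels"][80:300,150:550]])
cv2.imwrite("pics/a.png",a)
E
```

```text
top 0.4898 -0.1202 r 0.0193 z 0.1439 167
top 0.6389 -0.056 r 0.02 z 0.1438 162
top 0.5624 -0.091 r 0.0198 z 0.1437 186
panel/dial rect ((0.6164038181304932, -0.15691843628883362), (0.30854561924934387, 0.02631893754005432), 27.2252197265625)
tray rect ((0.4630201756954193, -0.44715070724487305), (0.20815511047840118, 0.18620307743549347), 82.31880187988281)
scene 0.6383 -0.0548 r 0.021 z 0.1439 207
scene 0.4889 -0.1209 r 0.0201 z 0.1437 234
scene 0.5598 -0.0912 r 0.0194 z 0.1436 210
panel/dial rect ((0.6168156862258911, -0.15710553526878357), (0.31068095564842224, 0.03174884617328644), 27.495325088500977)
tray rect ((0.4623619616031647, -0.44626882672309875), (0.21166367828845978, 0.19017228484153748), 81.97525024414062)
```

View pics/a.png

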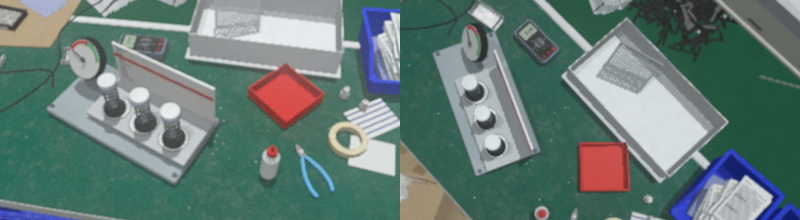

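```bash
cat > go.py <<'E'
import sys
from h import *
from scipy.spatial.transform import Rotation as Rt
s=sensors.read_state(); R=Rt.from_quat(s["tcp_rot"]).as_matrix()
print("t",round(s["time"],2),"pos",np.round(s["tool_pos"],4),"F",np.round(s["force"],2),"w",round(s["width"],3),"grip",round(s["grip_force"],1),"zdir",R[:,2].round(4),"yaw_y",np.degrees(np.arctan2(R[1,1],R[0,1])).round(2))
if len(sys.argv)>3:
    d=np.array(list(map(float,sys.argv[1:4])))-s["tool_pos"]; print("total tx,ty,tz fractions",(R.T@d/0.5).round(4),"dist",np.linalg.norm(d).round(4))
E
python3 -m jog '[{"az":-0.0435,"tz":-0.01,"grip":1},{"az":-0.0435,"tz":-0.01,"grip":1},{"az":-0.0435,"tz":-0.01,"grip":1},{"az":-0.0435,"tz":-0.01,"grip":1},{"az":-0.0435,"tz":-0.01,"grip":1},{"az":-0.0435,"tz":-0.01,"grip":1}]' 20; python3 go.py 0.6385 -0.0555 0.200
```

```text
t 1.2 pos [0.2583 0.5964 0.1874] F [-0.53  0.68  0.92] w 0.999 grip 0.0 zdir [-1.e-04  0.e+00 -1.e+00] yaw_y 66.58
total tx,ty,tz fractions [-1.216  -0.8942 -0.0252] dist 0.7548invalid input at $[0]: expected keys tx, ty, tz, ax, ay, az, grip
```

All seven keys are required.

```bash
python3 -m jog '[{"tx":0,"ty":0,"tz":-0.01,"ax":0,"ay":0,"az":-0.0435,"grip":1},{"tx":0,"ty":0,"tz":-0.01,"ax":0,"ay":0,"az":-0.0435,"grip":1},{"tx":0,"ty":0,"tz":-0.01,"ax":0,"ay":0,"az":-0.0435,"grip":1},{"tx":0,"ty":0,"tz":-0.01,"ax":0,"ay":0,"az":-0.0435,"grip":1},{"tx":0,"ty":0,"tz":-0.01,"ax":0,"ay":0,"az":-0.0435,"grip":1},{"tx":0,"ty":0,"tz":-0.01,"ax":0,"ay":0,"az":-0.0435,"grip":1}]' 20; python3 go.py 0.6385 -0.0555 0.200
```

```text
time: 1.8
tool_pos: [0.2584, 0.5964, 0.2176]
tcp_rot: [-0.207, 0.978, -0.0, 0.0]
force: [0.5, 0.5, -0.2]
width: 0.531
grip_force: 0.0
t 1.8 pos [0.2584 0.5964 0.2176] F [ 0.55  0.48 -0.19] w 0.531 grip 0.0 zdir [ 1.e-04 -0.e+00 -1.e+00] yaw_y 113.88
total tx,ty,tz fractions [-0.1674 -1.4999  0.0354] dist 0.7548
```

```bash
python3 -m jog '[{"tx":-0.01,"ty":-0.09,"tz":0,"ax":0,"ay":0,"az":0,"grip":1},{"tx":-0.01,"ty":-0.09,"tz":0,"ax":0,"ay":0,"az":0,"grip":1},{"tx":-0.01,"ty":-0.09,"tz":0,"ax":0,"ay":0,"az":0,"grip":1},{"tx":-0.01,"ty":-0.09,"tz":0,"ax":0,"ay":0,"az":0,"grip":1},{"tx":-0.01,"ty":-0.09,"tz":0,"ax":0,"ay":0,"az":0,"grip":1},{"tx":-0.01,"ty":-0.09,"tz":0,"ax":0,"ay":0,"az":0,"grip":1},{"tx":-0.01,"ty":-0.09,"tz":0,"ax":0,"ay":0,"az":0,"grip":1},{"tx":-0.01,"ty":-0.09,"tz":0,"ax":0,"ay":0,"az":0,"grip":1}]'; python3 go.py 0.6385 -0.0555 0.200
```

```text
time: 2.6
tool_pos: [0.4398, 0.2808, 0.2178]
tcp_rot: [-0.204, 0.979, 0.0, 0.0]
force: [1.8, 0.3, -0.2]
width: 0.007
grip_force: 0.0
t 2.6 pos [0.4398 0.2808 0.2178] F [ 1.84  0.35 -0.24] w 0.007 grip 0.0 zdir [ 7.e-04  4.e-04 -1.e+00] yaw_y 113.56
total tx,ty,tz fractions [-0.0955 -0.7753  0.0356] dist 0.391
```

```bash
python3 -m jog '[{"tx":-0.012,"ty":-0.097,"tz":0,"ax":0,"ay":0,"az":0,"grip":1},{"tx":-0.012,"ty":-0.097,"tz":0,"ax":0,"ay":0,"az":0,"grip":1},{"tx":-0.012,"ty":-0.097,"tz":0,"ax":0,"ay":0,"az":0,"grip":1},{"tx":-0.012,"ty":-0.097,"tz":0,"ax":0,"ay":0,"az":0,"grip":1},{"tx":-0.012,"ty":-0.097,"tz":0.005,"ax":0,"ay":0,"az":0,"grip":1},{"tx":-0.012,"ty":-0.097,"tz":0.01,"ax":0,"ay":0,"az":0,"grip":1},{"tx":-0.012,"ty":-0.097,"tz":0.01,"ax":0,"ay":0,"az":0,"grip":1},{"tx":-0.012,"ty":-0.08,"tz":0.01,"ax":0,"ay":0,"az":0,"grip":1}]'; python3 go.py 0.6385 -0.0555 0.150
```

```text
time: 3.4
tool_pos: [0.6356, -0.0499, 0.1999]
tcp_rot: [-0.203, 0.979, -0.001, 0.0]
force: [0.6, 0.6, 0.7]
width: 0.008
grip_force: 0.0
t 3.4 pos [ 0.6356 -0.0499  0.1999] F [0.57 0.57 0.72] w 0.008 grip 0.0 zdir [ 6.0e-04 -1.4e-03 -1.0e+00] yaw_y 113.41
total tx,ty,tz fractions [-0.0009 -0.0125  0.0997] dist 0.0503
```

```bash
python3 -m jog '[{"tx":0,"ty":0,"tz":0.04,"ax":0,"ay":0,"az":0,"grip":1},{"tx":0,"ty":0,"tz":0.04,"ax":0,"ay":0,"az":0,"grip":1},{"tx":0,"ty":0,"tz":0,"ax":0,"ay":0,"az":0,"grip":1},{"tx":0,"ty":0,"tz":0,"ax":0,"ay":0,"az":0,"grip":1}]'; python3 go.py 0.6385 -0.0555 0.150
python3 - <<'E'
from h import *
S=viewer.snapshot("scene");T=viewer.snapshot("top");W=viewer.snapshot("wrist")
cv2.imwrite("pics/b.png",np.hstack([cv2.resize(S["pixels"][130:290,100:300],None,fx=2,fy=2),cv2.resize(T["pixels"][80:240,130:330],None,fx=2,fy=2)]))
E
```

```text
time: 3.8
tool_pos: [0.6346, -0.046, 0.1602]
tcp_rot: [-0.204, 0.979, 0.0, -0.0]
force: [-0.2, 1.1, 0.4]
width: 0.006
grip_force: 0.0
t 3.8 pos [ 0.6346 -0.046   0.1602] F [-0.16  1.14  0.39] w 0.006 grip 0.0 zdir [-2.e-04  1.e-04 -1.e+00] yaw_y 113.58
total tx,ty,tz fractions [ 0.0005 -0.0205  0.0203] dist 0.0144
```

View pics/b.png

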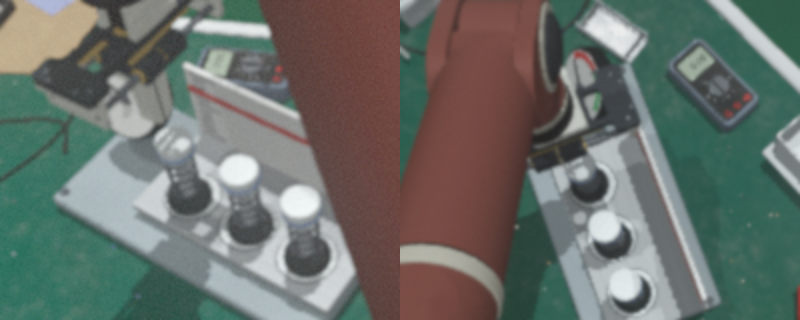

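```bash
python3 -m jog '[{"tx":0,"ty":-0.02,"tz":0,"ax":0,"ay":0,"az":0,"grip":1},{"tx":0,"ty":0,"tz":0.02,"ax":0,"ay":0,"az":0,"grip":1},{"tx":0,"ty":0,"tz":0,"ax":0,"ay":0,"az":0,"grip":1}]'; python3 go.py 0.6385 -0.0555 0.120
python3 -m jog '[{"tx":0,"ty":0,"tz":0.015,"ax":0,"ay":0,"az":0,"grip":1},{"tx":0,"ty":0,"tz":0.01,"ax":0,"ay":0,"az":0,"grip":1},{"tx":0,"ty":0,"tz":0.01,"ax":0,"ay":0,"az":0,"grip":1},{"tx":0,"ty":0,"tz":0.01,"ax":0,"ay":0,"az":0,"grip":1},{"tx":0,"ty":0,"tz":0.01,"ax":0,"ay":0,"az":0,"grip":1},{"tx":0,"ty":0,"tz":0,"ax":0,"ay":0,"az":0,"grip":1}]'; python3 go.py 0.6385 -0.0555 0.120
```

```text
time: 4.25
tool_pos: [0.6376, -0.0563, 0.1485]
tcp_rot: [-0.204, 0.979, 0.0, -0.001]
force: [-0.2, -0.1, -0.0]
width: 0.008
grip_force: 0.0
t 4.25 pos [ 0.6376 -0.0563  0.1485] F [-0.17 -0.14 -0.05] w 0.008 grip 0.0 zdir [-2.8e-03 -3.0e-04 -1.0e+00] yaw_y 113.49
total tx,ty,tz fractions [-0.0024  0.0006  0.0569] dist 0.0285
time: 4.85
tool_pos: [0.638, -0.0554, 0.1215]
tcp_rot: [-0.204, 0.979, 0.0, -0.001]
force: [0.4, -1.4, -0.1]
width: 0.002
grip_force: 0.0
t 4.85 pos [ 0.638  -0.0554  0.1215] F [ 0.36 -1.42 -0.14] w 0.002 grip 0.0 zdir [-1.8e-03  1.0e-04 -1.0e+00] yaw_y 113.57
total tx,ty,tz fractions [-0.0009 -0.0007  0.0029] dist 0.0016
```

```bash

python3 - <<'E'
from h import *
W=viewer.snapshot("wrist");S=viewer.snapshot("scene");T=viewer.snapshot("top")
cv2.imwrite("pics/c.png",np.hstack([cv2.resize(S["pixels"][140:260,120:250],(400,369)),cv2.resize(W["pixels"],(400,300))[0:300].copy() if 0 else cv2.copyMakeBorder(cv2.resize(W["pixels"],(400,300)),0,69,0,0,0)]))
print(np.round(sensors.read_state()["force"],2))
E
```

```text
[ 0.12  0.16 -0.49]
```

View pics/c.png

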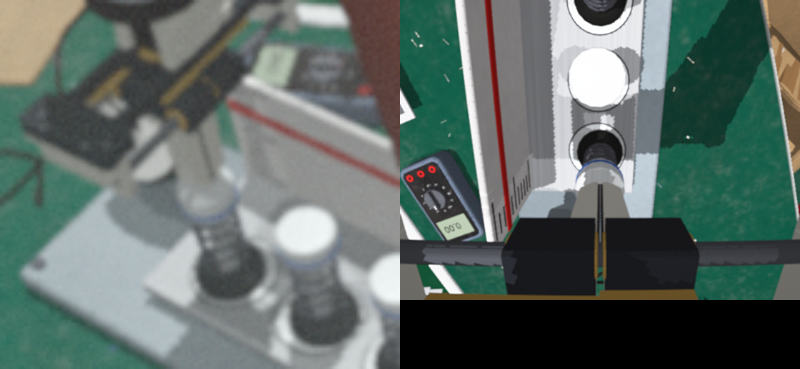

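```bash

python3 - <<'E'
from h import *
for c in("scene","wrist"):
    s=viewer.snapshot(c)
    for n in("spring_a","spring_a_top"):
      for o in viewer.outline_of(c,n)[:3]:
        p=mask_pts(s,o["mask"])
        if len(p)<5: continue
        print(c,n,round(o["conf"],2),np.round(o["point"]),"lo",np.percentile(p,3,0).round(3),"hi",np.percentile(p,97,0).round(3))
    if c=="wrist":
        for o in viewer.outline_of(c,"dial_face")[:2]: print("dial",o["conf"],np.round(o["point"]))
st=sensors.read_state();print(np.round(st["force"],2),np.round(st["effort"],2),np.round(st["tool_pos"],4))
E
```

```text
scene spring_a 0.65 [256. 246.] lo [ 0.466 -0.144  0.04 ] hi [ 0.532 -0.098  0.145]
scene spring_a 0.6 [221. 231.] lo [ 0.539 -0.111  0.046] hi [ 0.577 -0.07   0.146]
scene spring_a 0.55 [193. 218.] lo [ 0.614 -0.075  0.044] hi [ 0.651 -0.035  0.145]
scene spring_a_top 0.59 [221. 215.] lo [ 0.542 -0.108  0.125] hi [ 0.577 -0.073  0.146]
wrist spring_a 0.76 [274. 110.] lo [ 0.546 -0.107  0.142] hi [ 0.581 -0.073  0.145]
wrist spring_a 0.69 [278. 223.] lo [ 0.618 -0.077  0.049] hi [ 0.647 -0.036  0.145]
wrist spring_a 0.67 [282.  16.] lo [ 0.491 -0.135  0.046] hi [ 0.517 -0.094  0.09 ]
wrist spring_a_top 0.76 [274. 105.] lo [ 0.546 -0.107  0.143] hi [ 0.58  -0.073  0.145]
dial 0.68 [278. 219.]
[-1.25  0.01 -0.45] [-0.000e+00 -4.633e+01 -9.400e-01 -1.506e+01  4.000e-02  7.000e-02
  0.000e+00] [ 0.6387 -0.0554  0.1226]
```

```bash

python3 - <<'E'
from h import *
for c in("scene","wrist"):
    s=viewer.snapshot(c); h=cv2.cvtColor(s["pixels"],cv2.COLOR_BGR2HSV)
    m=(h[...,0]>95)&(h[...,0]<130)&(h[...,1]>70)&(h[...,2]>60)&(s["range_z"]>0)
    v,u=np.nonzero(m);p=P(s,np.c_[u,v])
    for C in((.6385,-.0555),(.561,-.091),(.489,-.1205)):
        k=p[(np.hypot(p[:,0]-C[0],p[:,1]-C[1])<.024)&(p[:,2]>.07)]
        if len(k): print(c,C,len(k),np.percentile(k[:,2],[10,50,90]).round(4))
    if c=="wrist":
        crop=s["pixels"][130:330,190:370]; cv2.imwrite("pics/d.png",cv2.resize(crop,(540,600)))
        a=mask_pts(s,np.ones((420,560),bool)); 
        k=a[(np.hypot(a[:,0]-.6385,a[:,1]+.0555)<.022)]; print(np.histogram(k[:,2],np.arange(.04,.2,.01)))
E
```

```text
wrist (0.6385, -0.0555) 216 [0.1263 0.1308 0.1327]
(array([   4,  807,  193,  135,  121,  232,  230,    5,  102,  426, 1573,
        169,  501,  698,  768]), array([0.04, 0.05, 0.06, 0.07, 0.08, 0.09, 0.1 , 0.11, 0.12, 0.13, 0.14,
       0.15, 0.16, 0.17, 0.18, 0.19]))
```

View pics/d.png

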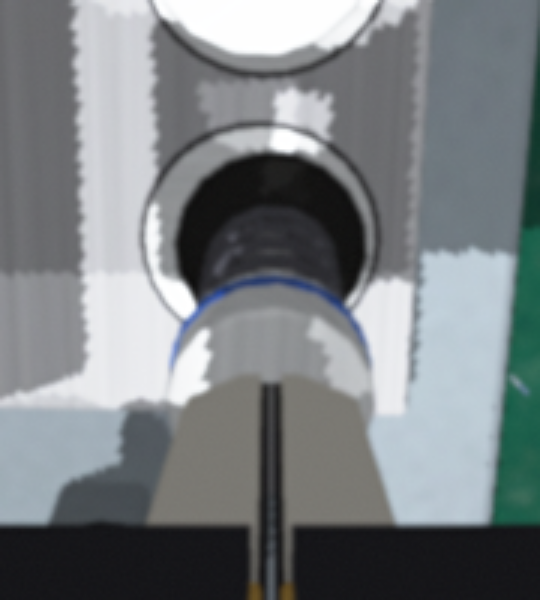

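```bash

python3 - <<'E'
from h import *
s=viewer.snapshot("wrist")
for r in range(236,306,5): 
    print(r,P(s,[[260,r]])[0].round(4),P(s,[[300,r]])[0].round(4),s["pixels"][r,260])
E
```

```text
236 [ 0.629  -0.071   0.1429] [ 0.6208 -0.0503  0.1407] [131 129 127]
241 [ 0.6313 -0.07    0.1438] [ 0.6227 -0.0496  0.1432] [173 170 168]
246 [ 0.6335 -0.069   0.1452] [ 0.625  -0.0487  0.1444] [160 159 156]
251 [ 0.6363 -0.0678  0.1451] [ 0.6275 -0.0475  0.145 ] [150 148 146]
256 [ 0.6394 -0.0666  0.1445] [ 0.6308 -0.0459  0.1435] [150 148 145]
261 [ 0.6339 -0.0678  0.1625] [ 0.6257 -0.0494  0.1626] [113 118 121]
266 [ 0.6339 -0.0675  0.1677] [ 0.6258 -0.0498  0.1684] [116 121 123]
271 [ 0.6335 -0.0673  0.1735] [ 0.6264 -0.0497  0.1725] [115 120 123]
276 [ 0.6335 -0.0671  0.1784] [ 0.626  -0.0503  0.1786] [115 121 123]
281 [ 0.6333 -0.0669  0.1833] [ 0.6256 -0.0508  0.1843] [115 121 122]
286 [ 0.6333 -0.0666  0.1875] [ 0.6262 -0.0508  0.1878] [115 122 123]
291 [ 0.6335 -0.0663  0.1911] [ 0.6263 -0.051   0.1919] [115 120 122]
296 [ 0.6327 -0.0663  0.1963] [ 0.6263 -0.0512  0.196 ] [114 120 121]
301 [ 0.6336 -0.0658  0.1985] [ 0.6266 -0.0512  0.1993] [115 122 123]
```

```bash
cat > tip.py <<'E'
from h import *
s=viewer.snapshot("wrist"); st=sensors.read_state()
from scipy.spatial.transform import Rotation as Rt
R=Rt.from_quat(st["tcp_rot"]).as_matrix()
p=(mask_pts(s,np.ones((420,560),bool))-st["tool_pos"])@R  # tool frame
k=p[(abs(p[:,0])<.03)&(abs(p[:,1])<.075)&(p[:,2]>-.075)&(p[:,2]<.03)]
print("w",round(st["width"],3),"z",st["tool_pos"][2].round(4),"F",np.round(st["force"],1))
for y in np.arange(-.07,.07,.01):
    q=k[(k[:,1]>=y)&(k[:,1]<y+.01)]
    if len(q): print(round(y,3),len(q),"x",np.percentile(q[:,0],[5,95]).round(3),"z max",np.percentile(q[:,2],[5,50,98]).round(4))
E
python3 -m jog '[{"tx":0,"ty":0,"tz":-0.1,"ax":0,"ay":0,"az":0,"grip":0.3},{"tx":0,"ty":0,"tz":0,"ax":0,"ay":0,"az":0,"grip":0.3},{"tx":0,"ty":0,"tz":0,"ax":0,"ay":0,"az":0,"grip":0.3}]'; python3 tip.py
python3 -m jog '[{"tx":0,"ty":0,"tz":0,"ax":0,"ay":0,"az":0,"grip":-1},{"tx":0,"ty":0,"tz":0,"ax":0,"ay":0,"az":0,"grip":-1},{"tx":0,"ty":0,"tz":0,"ax":0,"ay":0,"az":0,"grip":-1},{"tx":0,"ty":0,"tz":0,"ax":0,"ay":0,"az":0,"grip":-1},{"tx":0,"ty":0,"tz":0,"ax":0,"ay":0,"az":0,"grip":-1},{"tx":0,"ty":0,"tz":0,"ax":0,"ay":0,"az":0,"grip":-1}]'; python3 tip.py
```

```text
time: 5.8
tool_pos: [0.6396, -0.0554, 0.174]
tcp_rot: [-0.204, 0.979, -0.0, 0.002]
force: [-0.7, -0.1, -0.1]
width: 0.215
grip_force: 0.0
w 0.257 z 0.1726 F [-0.5 -0.1 -1.5]
-0.03 363 x [0.008 0.009] z max [-0.074  -0.0621 -0.0403]
-0.02 1358 x [-0.009  0.009] z max [-0.0729 -0.0488  0.0292]
-0.01 810 x [-0.018  0.015] z max [-0.0671  0.028   0.0294]
0.0 806 x [-0.018  0.015] z max [-0.0519  0.0281  0.0295]
0.01 1434 x [-0.01   0.009] z max [-0.0731 -0.0503  0.0294]
0.02 403 x [0.008 0.009] z max [-0.074  -0.0616 -0.0407]
time: 6.45
tool_pos: [0.6386, -0.0554, 0.1724]
tcp_rot: [-0.204, 0.979, 0.0, -0.0]
force: [-0.2, -0.2, 0.2]
width: 0.774
grip_force: 0.0
w 0.814 z 0.1724 F [ 1.4 -0.3  0.3]
-0.06 33 x [0.008 0.009] z max [-0.0734 -0.0667 -0.0549]
-0.05 873 x [0.009 0.01 ] z max [-0.0737 -0.0592 -0.0359]
-0.04 1205 x [-0.006  0.009] z max [-0.0734 -0.0571 -0.0329]
-0.02 401 x [-0.014  0.011] z max [0.0271 0.0282 0.0295]
-0.01 723 x [-0.018  0.015] z max [0.027  0.0281 0.0295]
0.0 685 x [-0.018  0.015] z max [0.027  0.0281 0.0295]
0.01 423 x [-0.014  0.011] z max [0.0271 0.0281 0.0296]
0.03 1091 x [-0.006  0.01 ] z max [-0.0735 -0.0574 -0.0327]
0.04 906 x [0.009 0.01 ] z max [-0.0736 -0.0586 -0.0348]
0.05 112 x [0.008 0.01 ] z max [-0.0736 -0.064  -0.0438]
```

```bash
python3 -m jog '[{"tx":0,"ty":0,"tz":0,"ax":0,"ay":0,"az":0,"grip":1},{"tx":0,"ty":0,"tz":0,"ax":0,"ay":0,"az":0,"grip":1},{"tx":0,"ty":0,"tz":0.02,"ax":0,"ay":0,"az":0,"grip":1},{"tx":0,"ty":0,"tz":0.02,"ax":0,"ay":0,"az":0,"grip":1},{"tx":0,"ty":0,"tz":0.02,"ax":0,"ay":0,"az":0,"grip":1},{"tx":0,"ty":0,"tz":0.02,"ax":0,"ay":0,"az":0,"grip":1},{"tx":0,"ty":0,"tz":0.02,"ax":0,"ay":0,"az":0,"grip":1},{"tx":0,"ty":0,"tz":0.02,"ax":0,"ay":0,"az":0,"grip":1}]'; python3 - <<'E'
from h import *
from scipy.spatial.transform import Rotation as Rt
s=viewer.snapshot("wrist"); st=sensors.read_state(); R=Rt.from_quat(st["tcp_rot"]).as_matrix()
a=mask_pts(s,np.ones((420,560),bool)); p=(a-st["tool_pos"])@R
print("w",round(st["width"],3),"pos",st["tool_pos"].round(4),"F",np.round(st["force"],1))
for nm,k in(("body",(abs(p[:,1])>.03)&(p[:,2]<-.06)),("fing",(abs(p[:,1])<.02)&(abs(p[:,0])<.015)&(p[:,2]<-.02))):
    q=p[k]; print(nm,len(q),"zmax",q[:,2].max().round(4),"y",q[:,1].min().round(3),q[:,1].max().round(3),"x",q[:,0].min().round(3),q[:,0].max().round(3))
E
```

```text
time: 7.3
tool_pos: [0.6387, -0.0556, 0.1115]
tcp_rot: [-0.204, 0.979, -0.0, -0.0]
force: [1.1, -2.0, 6.5]
width: 0.227
grip_force: 3.4
w 0.184 pos [ 0.6386 -0.0565  0.1106] F [ 0.7 -2.4  5.4]
body 19842 zmax -0.1155 y -0.079 0.081 x -0.012 0.037
fing 7106 zmax -0.0202 y -0.02 0.02 x -0.015 0.015
```

```bash
python3 -m jog '[{"tx":0,"ty":0,"tz":-0.03,"ax":0,"ay":0,"az":0,"grip":1},{"tx":0,"ty":0,"tz":0,"ax":0,"ay":0,"az":0,"grip":1},{"tx":0,"ty":0,"tz":0,"ax":0,"ay":0,"az":0,"grip":1},{"tx":0,"ty":0,"tz":0,"ax":0,"ay":0,"az":0,"grip":1}]'; python3 - <<'E'
from h import *
from scipy.spatial.transform import Rotation as Rt
zs=[]
s=viewer.snapshot("wrist"); st=sensors.read_state(); R=Rt.from_quat(st["tcp_rot"]).as_matrix()
print("pos",st["tool_pos"].round(4),"F",np.round(st["force"],1),"w",st["width"].round(3))
cv2.imwrite("pics/e.png",cv2.resize(s["pixels"][100:310,150:400],(714,600)))
for c in (255,290):
  for r in range(236,290,3):
    w=P(s,[[c,r]])[0]; print(c,r,w.round(4),s["pixels"][r,c].tolist())
o=viewer.outline_of("wrist","spring_a")
for q in o[:3]:
    p=mask_pts(s,q["mask"]);k=p[(p[:,2]>.14)&(p[:,2]<.149)]
    if len(k)>30: (x,y),r=cv2.minEnclosingCircle(k[:,:2].astype(np.float32));print(round(x,4),round(y,4),round(r,4))
E
```

```text
time: 7.75
tool_pos: [0.6381, -0.0553, 0.1268]
tcp_rot: [-0.204, 0.979, 0.0, -0.001]
force: [-0.1, 0.3, 0.6]
width: 0.004
grip_force: 0.0Traceback (most recent call last):
  File "<stdin>", line 5, in <module>
AttributeError: 'float' object has no attribute 'round'
```

```bash
python3 -m jog '[{"tx":0,"ty":0,"tz":0.022,"ax":0,"ay":0,"az":0,"grip":1},{"tx":0,"ty":0,"tz":0,"ax":0,"ay":0,"az":0,"grip":1}]' | grep -E "tool_pos|force"
python3 -m jog '[{"tx":0,"ty":0,"tz":0.008,"ax":0,"ay":0,"az":0,"grip":1},{"tx":0,"ty":0,"tz":0,"ax":0,"ay":0,"az":0,"grip":1}]' | grep -E "tool_pos|force"
python3 -m jog '[{"tx":0,"ty":0,"tz":0.008,"ax":0,"ay":0,"az":0,"grip":1},{"tx":0,"ty":0,"tz":0,"ax":0,"ay":0,"az":0,"grip":1}]' | grep -E "tool_pos|force"
python3 - <<'E'
from h import *
s=viewer.snapshot("wrist")
st=sensors.read_state(); print(np.round(st["tool_pos"],4),np.round(st["force"],2))
cv2.imwrite("pics/e.png",cv2.resize(s["pixels"][100:310,150:400],(714,600)))
h=cv2.cvtColor(s["pixels"],cv2.COLOR_BGR2HSV)
m=(h[...,0]>95)&(h[...,0]<130)&(h[...,1]>70)&(h[...,2]>60)
p=mask_pts(s,m)
for C in((.6385,-.0555),(.561,-.091)):
    k=p[(np.hypot(p[:,0]-C[0],p[:,1]-C[1])<.024)&(p[:,2]>.07)]
    if len(k): print(C,len(k),np.percentile(k[:,2],[10,50,90]).round(4))
E
```

```text
tool_pos: [0.6369, -0.0553, 0.1141]
force: [-0.7, -0.3, -1.1]
grip_force: 0.0
tool_pos: [0.6385, -0.0554, 0.1126]
force: [-1.4, 0.2, 4.3]
grip_force: 1.8
tool_pos: [0.6386, -0.0554, 0.1093]
force: [-1.4, -0.2, 6.7]
grip_force: 3.4
[ 0.6388 -0.0555  0.1096] [-1.45 -0.14  6.01]
(0.6385, -0.0555) 233 [0.1248 0.1272 0.1288]
```

View pics/e.png

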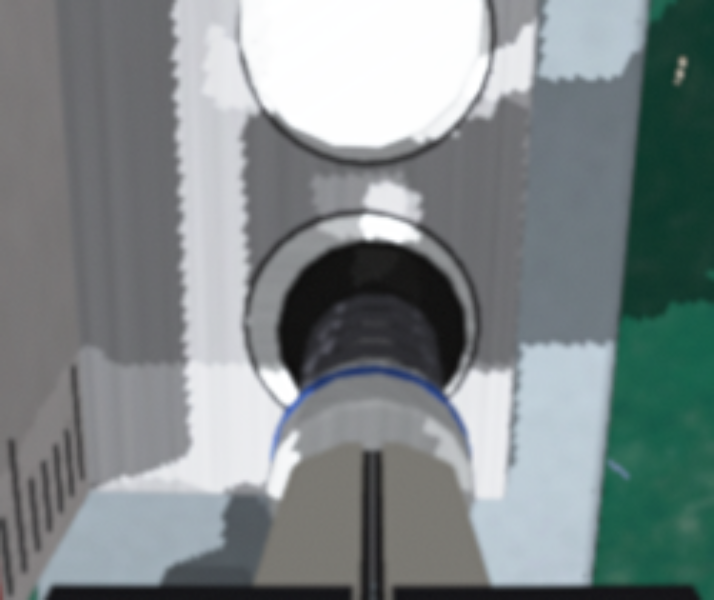

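```bash
cat > pr.py <<'E'
import sys
from h import *
C=np.array(list(map(float,sys.argv[1:3])))
fs=[];zs=[];rs=[]
for i in range(4):
    s=viewer.snapshot("wrist"); st=sensors.read_state(); fs.append(st["force"]);zs.append(st["tool_pos"])
    h=cv2.cvtColor(s["pixels"],cv2.COLOR_BGR2HSV)
    p=mask_pts(s,(h[...,0]>95)&(h[...,0]<130)&(h[...,1]>70)&(h[...,2]>60))
    k=p[(np.hypot(*(p[:,:2]-C).T)<.024)&(p[:,2]>.07)]
    rs.append(np.median(k[:,2]) if len(k) else np.nan)
f=np.mean(fs,0);F=f[2]
print("t",round(st["time"],2),"pos",np.mean(zs,0).round(4),"F",f.round(2),"ring",np.nanmean(rs).round(4),"target ring",round(.1308-.022-.0002*F,4),"target tool z",round(.113-.022-.0002*F,4))
E
python3 -m jog '[{"tx":0,"ty":0,"tz":0.01,"ax":0,"ay":0,"az":0,"grip":1},{"tx":0,"ty":0,"tz":0.01,"ax":0,"ay":0,"az":0,"grip":1},{"tx":0,"ty":0,"tz":0.01,"ax":0,"ay":0,"az":0,"grip":1},{"tx":0,"ty":0,"tz":0.008,"ax":0,"ay":0,"az":0,"grip":1},{"tx":0,"ty":0,"tz":0,"ax":0,"ay":0,"az":0,"grip":1}]' | grep -E "tool_pos|force"; python3 pr.py .6385 -.0555
```

```text
tool_pos: [0.6385, -0.0554, 0.0908]
force: [-3.2, 0.5, 9.0]
grip_force: 4.7
t 9.15 pos [ 0.6387 -0.0554  0.0913] F [-2.9  -0.12  9.16] ring 0.109 target ring 0.107 target tool z 0.0892
```

Down ~2 mm more, hold 0.8 s plus, and read the dial.

```bash
python3 -m jog '[{"tx":0,"ty":0,"tz":0.004,"ax":0,"ay":0,"az":0,"grip":1},{"tx":0,"ty":0,"tz":0,"ax":0,"ay":0,"az":0,"grip":1},{"tx":0,"ty":0,"tz":0,"ax":0,"ay":0,"az":0,"grip":1},{"tx":0,"ty":0,"tz":0,"ax":0,"ay":0,"az":0,"grip":1},{"tx":0,"ty":0,"tz":0,"ax":0,"ay":0,"az":0,"grip":1},{"tx":0,"ty":0,"tz":0,"ax":0,"ay":0,"az":0,"grip":1}]' | grep -E "tool_pos|force"; python3 pr.py .6385 -.0555; python3 - <<'E'
from h import *
im=[]
for c,(X,Y,Z) in(("scene",(.749,-.06,.115)),("top",(.749,-.06,.115))):
    s=viewer.snapshot(c)
    uv=cv2.projectPoints(np.array([[X,Y,Z]]),cv2.Rodrigues(np.array(s["R"]))[0],np.array(s["t"]),s["camera_matrix"],np.array(s["D"]))[0].ravel().astype(int)
    im.append(cv2.resize(s["pixels"][uv[1]-40:uv[1]+40,uv[0]-40:uv[0]+40],(400,400),interpolation=cv2.INTER_CUBIC))
cv2.imwrite("pics/f.png",np.hstack(im)); print(sensors.read_state()["time"])
E
```

```text
tool_pos: [0.6387, -0.0554, 0.0895]
force: [-3.7, 0.6, 9.5]
grip_force: 4.8
t 9.95 pos [ 0.6387 -0.0555  0.0895] F [-2.98  0.32  9.81] ring 0.1073 target ring 0.1068 target tool z 0.089
10.05
```

View pics/f.png

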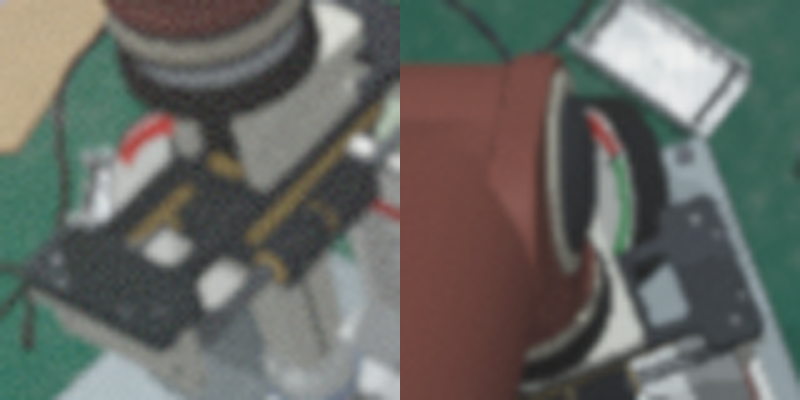

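```bash
python3 -m jog '[{"tx":0,"ty":0,"tz":0,"ax":0,"ay":0,"az":0,"grip":1},{"tx":0,"ty":0,"tz":0,"ax":0,"ay":0,"az":0,"grip":1},{"tx":0,"ty":0,"tz":-0.01,"ax":0,"ay":0,"az":0,"grip":1},{"tx":0,"ty":0,"tz":-0.02,"ax":0,"ay":0,"az":0,"grip":1},{"tx":0,"ty":0,"tz":-0.03,"ax":0,"ay":0,"az":0,"grip":1},{"tx":0,"ty":0,"tz":-0.03,"ax":0,"ay":0,"az":0,"grip":1},{"tx":0,"ty":0,"tz":0,"ax":0,"ay":0,"az":0,"grip":1}]' | grep -E "tool_pos|force"
python3 - <<'E'
from h import *
for c in("wrist","top"):
    s=viewer.snapshot(c)
    for q in viewer.outline_of(c,"spring_a")[:3]:
        p=mask_pts(s,q["mask"]);k=p[(p[:,2]>.140)&(p[:,2]<.149)]
        if len(k)>30: (x,y),r=cv2.minEnclosingCircle(k[:,:2].astype(np.float32));print(c,round(x,4),round(y,4),round(r,4),np.median(k[:,2]).round(4))
E
python3 go.py 0.561 -0.0912 0.130
```

```text
tool_pos: [0.6404, -0.0555, 0.1346]
force: [-0.2, -0.2, -0.8]
grip_force: 0.0
wrist 0.5633 -0.0898 0.0201 0.1442
wrist 0.6393 -0.0548 0.0199 0.1442
top 0.6341 -0.0582 0.0168 0.1435
top 0.5625 -0.0912 0.02 0.1436
top 0.4904 -0.1192 0.0198 0.1435
t 10.95 pos [ 0.6378 -0.0554  0.1312] F [ 0.19  0.2  -0.04] w 0.006 grip 0.0 zdir [-2.2e-03  1.0e-04 -1.0e+00] yaw_y 113.56
total tx,ty,tz fractions [ 0.1694 -0.0043  0.0028] dist 0.0847
```

Spring 1 came up fine (9.8 N at the wrist). On to spring 2 at (0.5625,-0.0907).

```bash
python3 -m jog '[{"tx":0.04,"ty":-0.001,"tz":0,"ax":0,"ay":0,"az":0,"grip":1},{"tx":0.05,"ty":-0.001,"tz":0,"ax":0,"ay":0,"az":0,"grip":1},{"tx":0.05,"ty":-0.001,"tz":0,"ax":0,"ay":0,"az":0,"grip":1},{"tx":0.026,"ty":0,"tz":0.01,"ax":0,"ay":0,"az":0,"grip":1},{"tx":0,"ty":0,"tz":0,"ax":0,"ay":0,"az":0,"grip":1},{"tx":0,"ty":0,"tz":0,"ax":0,"ay":0,"az":0,"grip":1}]' | grep -E "tool_pos|force"
python3 go.py 0.5625 -0.0907 0.113
```

```text
tool_pos: [0.5634, -0.0896, 0.127]
force: [0.1, -0.1, -0.4]
grip_force: 0.0
t 11.55 pos [ 0.5634 -0.0896  0.127 ] F [ 0.13 -0.14 -0.39] w 0.005 grip 0.0 zdir [-2.e-04  5.e-04 -1.e+00] yaw_y 113.57
total tx,ty,tz fractions [ 0.0025 -0.0012  0.0281] dist 0.0141
```

```bash
python3 -m jog '[{"tx":0.002,"ty":-0.001,"tz":0.02,"ax":0,"ay":0,"az":0,"grip":1},{"tx":0,"ty":0,"tz":0.012,"ax":0,"ay":0,"az":0,"grip":1},{"tx":0,"ty":0,"tz":0.012,"ax":0,"ay":0,"az":0,"grip":1},{"tx":0,"ty":0,"tz":0.012,"ax":0,"ay":0,"az":0,"grip":1},{"tx":0,"ty":0,"tz":0.012,"ax":0,"ay":0,"az":0,"grip":1},{"tx":0,"ty":0,"tz":0.011,"ax":0,"ay":0,"az":0,"grip":1},{"tx":0,"ty":0,"tz":0,"ax":0,"ay":0,"az":0,"grip":1}]' | grep -E "tool_pos|force"; python3 pr.py .5625 -.0907
```

```text
tool_pos: [0.5634, -0.0903, 0.0894]
force: [-3.5, 1.3, 15.1]
grip_force: 7.4
t 12.45 pos [ 0.5635 -0.0903  0.0899] F [-3.32  0.56 14.56] ring 0.1076 target ring 0.1059 target tool z 0.0881
```

```bash
cat > dial.py <<'E'
import sys
from h import *
im=[]
for c in("scene","top"):
    s=viewer.snapshot(c)
    uv=cv2.projectPoints(np.array([[.749,-.06,.115]]),cv2.Rodrigues(np.array(s["R"]))[0],np.array(s["t"]),s["camera_matrix"],np.array(s["D"]))[0].ravel().astype(int)
    im.append(cv2.resize(s["pixels"][uv[1]-35:uv[1]+35,uv[0]-35:uv[0]+35],(400,400),interpolation=cv2.INTER_CUBIC))
cv2.imwrite(sys.argv[1],np.hstack(im)); print(sensors.read_state()["time"])
E
python3 -m jog '[{"tx":0,"ty":0,"tz":0.004,"ax":0,"ay":0,"az":0,"grip":1},{"tx":0,"ty":0,"tz":0,"ax":0,"ay":0,"az":0,"grip":1},{"tx":0,"ty":0,"tz":0,"ax":0,"ay":0,"az":0,"grip":1},{"tx":0,"ty":0,"tz":0,"ax":0,"ay":0,"az":0,"grip":1},{"tx":0,"ty":0,"tz":0,"ax":0,"ay":0,"az":0,"grip":1},{"tx":0,"ty":0,"tz":0,"ax":0,"ay":0,"az":0,"grip":1},{"tx":0,"ty":0,"tz":0,"ax":0,"ay":0,"az":0,"grip":1}]' | grep -E "tool_pos|force"; python3 pr.py .5625 -.0907; python3 dial.py pics/g.png
```

```text
tool_pos: [0.5635, -0.0903, 0.0883]
force: [-4.2, 0.7, 15.2]
grip_force: 7.7
t 13.35 pos [ 0.5635 -0.0903  0.0883] F [-3.6   0.91 15.65] ring 0.1061 target ring 0.1057 target tool z 0.0879
13.45
```

View pics/g.png

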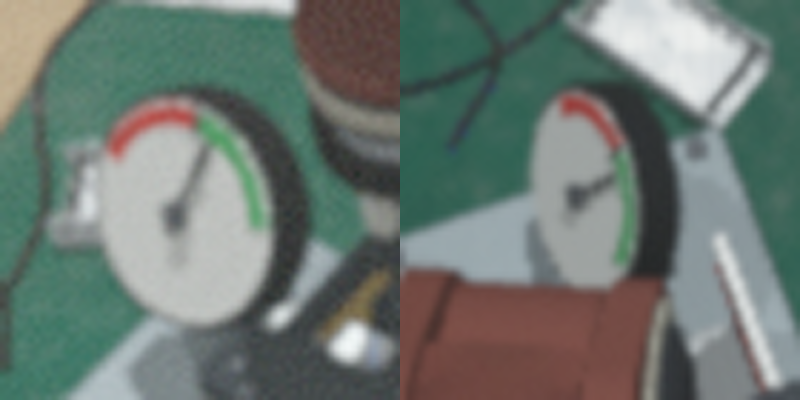

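Dial: hub at (175,215), needle tip near (215,135), in the green just past the red/green boundary; this agrees with 15.6 N, so spring 2 is good. Release it and go to spring 3.

```bash
python3 -m jog '[{"tx":0,"ty":0,"tz":-0.01,"ax":0,"ay":0,"az":0,"grip":1},{"tx":0,"ty":0,"tz":-0.02,"ax":0,"ay":0,"az":0,"grip":1},{"tx":0,"ty":0,"tz":-0.03,"ax":0,"ay":0,"az":0,"grip":1},{"tx":0,"ty":0,"tz":-0.03,"ax":0,"ay":0,"az":0,"grip":1},{"tx":0.04,"ty":0,"tz":0,"ax":0,"ay":0,"az":0,"grip":1},{"tx":0.06,"ty":0,"tz":0,"ax":0,"ay":0,"az":0,"grip":1},{"tx":0.055,"ty":0,"tz":0,"ax":0,"ay":0,"az":0,"grip":1},{"tx":0,"ty":0,"tz":0,"ax":0,"ay":0,"az":0,"grip":1}]' | grep -E "tool_pos|force"; python3 - <<'E'
from h import *
for c in("wrist","scene"):
    s=viewer.snapshot(c)
    for q in viewer.outline_of(c,"spring_a")[:3]:
        p=mask_pts(s,q["mask"]);k=p[(p[:,2]>.140)&(p[:,2]<.149)]
        if len(k)>30: (x,y),r=cv2.minEnclosingCircle(k[:,:2].astype(np.float32));print(c,round(x,4),round(y,4),round(r,4),np.median(k[:,2]).round(4))
E
python3 go.py 0.490 -0.120 0.127
```

```text
tool_pos: [0.4873, -0.1239, 0.1301]
force: [0.1, 0.7, -0.0]
grip_force: 0.0
wrist 0.4895 -0.1192 0.0198 0.1441
wrist 0.5732 -0.0871 0.0084 0.1446
scene 0.639 -0.0557 0.021 0.1436
scene 0.4885 -0.1187 0.0192 0.1437
t 14.45 pos [ 0.4926 -0.121   0.1308] F [-0.48  0.24 -0.05] w 0.005 grip 0.0 zdir [ 1.e-03  5.e-04 -1.e+00] yaw_y 113.64
total tx,ty,tz fractions [0.0041 0.0039 0.0076] dist 0.0047
```

```bash
python3 -m jog '[{"tx":0.004,"ty":0.004,"tz":0.025,"ax":0,"ay":0,"az":0,"grip":1},{"tx":0,"ty":0,"tz":0.012,"ax":0,"ay":0,"az":0,"grip":1},{"tx":0,"ty":0,"tz":0.012,"ax":0,"ay":0,"az":0,"grip":1},{"tx":0,"ty":0,"tz":0.012,"ax":0,"ay":0,"az":0,"grip":1},{"tx":0,"ty":0,"tz":0.012,"ax":0,"ay":0,"az":0,"grip":1},{"tx":0,"ty":0,"tz":0.011,"ax":0,"ay":0,"az":0,"grip":1},{"tx":0,"ty":0,"tz":0,"ax":0,"ay":0,"az":0,"grip":1}]' | grep -E "tool_pos|force"; python3 pr.py .4895 -.1195
```

```text
tool_pos: [0.4896, -0.1199, 0.0903]
force: [-3.6, 1.3, 15.7]
grip_force: 7.9
t 15.35 pos [ 0.4896 -0.1199  0.0908] F [-4.18  1.56 15.77] ring 0.1084 target ring 0.1056 target tool z 0.0878
```

```bash
python3 -m jog '[{"tx":0,"ty":0,"tz":0.006,"ax":0,"ay":0,"az":0,"grip":1},{"tx":0,"ty":0,"tz":0,"ax":0,"ay":0,"az":0,"grip":1},{"tx":0,"ty":0,"tz":0,"ax":0,"ay":0,"az":0,"grip":1},{"tx":0,"ty":0,"tz":0,"ax":0,"ay":0,"az":0,"grip":1},{"tx":0,"ty":0,"tz":0,"ax":0,"ay":0,"az":0,"grip":1},{"tx":0,"ty":0,"tz":0,"ax":0,"ay":0,"az":0,"grip":1},{"tx":0,"ty":0,"tz":0,"ax":0,"ay":0,"az":0,"grip":1}]' | grep -E "tool_pos|force"; python3 pr.py .4895 -.1195; python3 dial.py pics/i.png
```

```text
tool_pos: [0.4896, -0.1199, 0.0882]
force: [-4.6, 2.1, 16.9]
grip_force: 8.5
t 16.25 pos [ 0.4897 -0.1199  0.0882] F [-4.44  1.94 17.11] ring 0.106 target ring 0.1054 target tool z 0.0876
16.35
```

View pics/i.png

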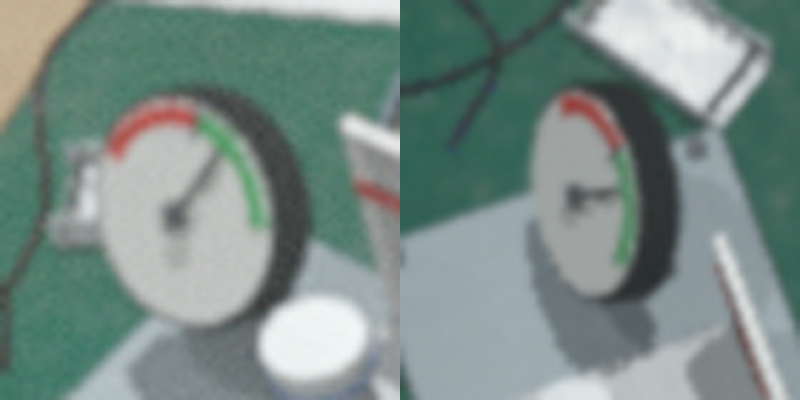

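Needle tip near (222,148): in the green, about 17 N. So the first (left) spring, at 9.8 N, is the weak one. Release and go back to it with the fingers partly open.

```bash
python3 -m jog '[{"tx":0,"ty":0,"tz":-0.01,"ax":0,"ay":0,"az":0,"grip":1},{"tx":0,"ty":0,"tz":-0.02,"ax":0,"ay":0,"az":0,"grip":1},{"tx":0,"ty":0,"tz":-0.04,"ax":0,"ay":0,"az":0,"grip":1},{"tx":0,"ty":0,"tz":-0.05,"ax":0,"ay":0,"az":0,"grip":1},{"tx":-0.06,"ty":0,"tz":0,"ax":0,"ay":0,"az":0,"grip":-0.3},{"tx":-0.08,"ty":0,"tz":0,"ax":0,"ay":0,"az":0,"grip":-0.3},{"tx":-0.09,"ty":0,"tz":0,"ax":0,"ay":0,"az":0,"grip":-0.3},{"tx":-0.09,"ty":0,"tz":0,"ax":0,"ay":0,"az":0,"grip":-0.3}]' | grep -E "tool_pos|force"
python3 -m jog '[{"tx":0,"ty":0,"tz":0,"ax":0,"ay":0,"az":0,"grip":-0.3},{"tx":0,"ty":0,"tz":0,"ax":0,"ay":0,"az":0,"grip":-0.3},{"tx":0,"ty":0,"tz":0,"ax":0,"ay":0,"az":0,"grip":-0.3}]' | grep -E "tool_pos|width"
python3 go.py .639 -.0552 .084
```

```text
tool_pos: [0.6373, -0.056, 0.1459]
force: [0.8, -0.3, -0.1]
grip_force: 0.0
tool_pos: [0.6342, -0.058, 0.1455]
width: 0.556
t 17.45 pos [ 0.6342 -0.058   0.1455] F [-0.02  0.72  0.12] w 0.556 grip 0.0 zdir [-0.0019 -0.0011 -1.    ] yaw_y 113.5
total tx,ty,tz fractions [-0.0112  0.0013  0.1229] dist 0.0617
```

```bash
python3 -m jog '[{"tx":-0.011,"ty":0.001,"tz":0,"ax":0,"ay":0,"az":0,"grip":-0.3},{"tx":0,"ty":0,"tz":0.03,"ax":0,"ay":0,"az":0,"grip":-0.3},{"tx":0,"ty":0,"tz":0.03,"ax":0,"ay":0,"az":0,"grip":-0.3},{"tx":0,"ty":0,"tz":0.03,"ax":0,"ay":0,"az":0,"grip":-0.3},{"tx":0,"ty":0,"tz":0.03,"ax":0,"ay":0,"az":0,"grip":-0.3},{"tx":0,"ty":0,"tz":0,"ax":0,"ay":0,"az":0,"grip":-0.3}]' | grep -E "tool_pos|force|width"
python3 -m jog '[{"tx":0,"ty":0,"tz":0,"ax":0,"ay":0,"az":0,"grip":1},{"tx":0,"ty":0,"tz":0,"ax":0,"ay":0,"az":0,"grip":1},{"tx":0,"ty":0,"tz":0,"ax":0,"ay":0,"az":0,"grip":1},{"tx":0,"ty":0,"tz":0,"ax":0,"ay":0,"az":0,"grip":1},{"tx":0,"ty":0,"tz":0,"ax":0,"ay":0,"az":0,"grip":1},{"tx":0,"ty":0,"tz":0,"ax":0,"ay":0,"az":0,"grip":1}]' 20; python3 go.py
```

```text
tool_pos: [0.6381, -0.0549, 0.0842]
force: [-0.3, 0.6, 0.5]
width: 0.65
grip_force: 0.0
time: 18.65
tool_pos: [0.6409, -0.0543, 0.0866]
tcp_rot: [-0.204, 0.979, -0.0, 0.001]
force: [1.0, 0.1, 1.9]
width: 0.425
grip_force: 20.0
t 18.65 pos [ 0.6409 -0.0543  0.0866] F [0.96 0.12 1.91] w 0.425 grip 20.0 zdir [ 1.5e-03 -3.0e-04 -1.0e+00] yaw_y 113.56
```

```bash
python3 -m jog '[{"tx":0,"ty":0,"tz":-0.02,"ax":0,"ay":0,"az":0,"grip":1},{"tx":0,"ty":0,"tz":-0.05,"ax":0,"ay":0,"az":0,"grip":1},{"tx":0,"ty":0,"tz":-0.07,"ax":0,"ay":0,"az":0,"grip":1},{"tx":0,"ty":0,"tz":-0.07,"ax":0,"ay":0,"az":0,"grip":1},{"tx":0,"ty":0,"tz":-0.06,"ax":0,"ay":0,"az":0,"grip":1},{"tx":0,"ty":0,"tz":-0.03,"ax":0,"ay":0,"az":0,"grip":1},{"tx":0,"ty":0,"tz":0,"ax":0,"ay":0,"az":0,"grip":1}]'; python3 go.py .447 -.412 .235; python3 - <<'E'
from h import *
s=viewer.snapshot("wrist"); cv2.imwrite("pics/j.png",s["pixels"])
E
```

```text
time: 19.35
tool_pos: [0.6415, -0.054, 0.2389]
tcp_rot: [-0.204, 0.979, -0.001, 0.003]
force: [-0.3, -0.2, -2.4]
width: 0.426
grip_force: 20.0
t 19.35 pos [ 0.6415 -0.054   0.2389] F [-0.29 -0.25 -2.38] w 0.426 grip 20.0 zdir [ 5.1e-03 -1.0e-04 -1.0e+00] yaw_y 113.57
total tx,ty,tz fractions [ 0.6428 -0.5008  0.0059] dist 0.4074
```

View pics/j.png

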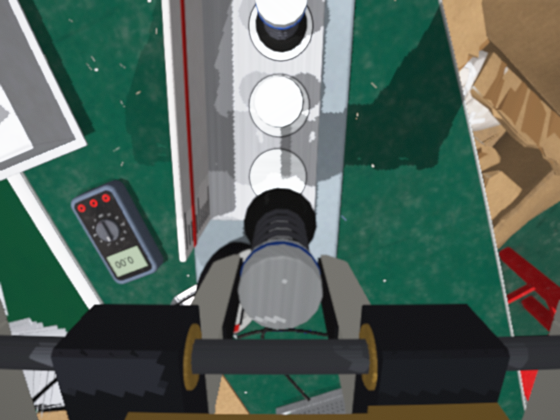

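Upright spring held by the cap at (280,285), coil and foot hanging straight above the empty left circle. Checking the bin's height along the way.

```bash
python3 - <<'E'
from h import *
s=viewer.snapshot("top"); a=mask_pts(s,np.ones((420,560),bool))
for cx,cy in [(.447,-.412)]:
  for z0 in(.04,.08,.12,.16):
    k=a[(a[:,2]>z0)&(a[:,2]<.22)&(a[:,0]>.3)&(a[:,0]<.6)&(a[:,1]<-.3)]
    if len(k):
        d=np.hypot(k[:,0]-cx,k[:,1]-cy); i=d.argmin(); print(z0,len(k),"nearest",d[i].round(3),k[i].round(3),"max z",k[:,2].max().round(3))
st=a[(abs(a[:,0]-.447)<.1)&(abs(a[:,1]+.412)<.1)&(a[:,2]>.022)&(a[:,2]<.036)]
st=st[np.hypot(st[:,0]-.447,st[:,1]+.412)<.1]
print("tray",cv2.minAreaRect(st[:,:2].astype(np.float32)))
E
python3 -m jog '[{"tx":0.05,"ty":-0.04,"tz":0,"ax":0,"ay":0,"az":0,"grip":1},{"tx":0.06,"ty":-0.047,"tz":0,"ax":0,"ay":0,"az":0,"grip":1},{"tx":0.06,"ty":-0.047,"tz":0,"ax":0,"ay":0,"az":0,"grip":1},{"tx":0.06,"ty":-0.047,"tz":0,"ax":0,"ay":0,"az":0,"grip":1},{"tx":0.06,"ty":-0.047,"tz":0,"ax":0,"ay":0,"az":0,"grip":1}]' | grep -E "tool_pos|force|width"; python3 go.py .447 -.412 .235
```

```text
0.04 6220 nearest 0.097 [ 0.51  -0.485  0.088] max z 0.117
0.08 3710 nearest 0.097 [ 0.51  -0.485  0.088] max z 0.117
tray ((0.4549601674079895, -0.4228469133377075), (0.1419769823551178, 0.15016691386699677), 1.65751314163208)
tool_pos: [0.5507, -0.2174, 0.2338]
force: [0.5, -0.5, -1.4]
width: 0.424
grip_force: 20.0
t 19.95 pos [ 0.5507 -0.2174  0.2338] F [ 0.5  -0.49 -1.44] w 0.424 grip 20.0 zdir [-0.0043  0.0014 -1.    ] yaw_y 113.57
total tx,ty,tz fractions [ 0.3457 -0.2738 -0.002 ] dist 0.2205
```

```bash
python3 -m jog '[{"tx":0.06,"ty":-0.048,"tz":0,"ax":0,"ay":0,"az":0,"grip":1},{"tx":0.06,"ty":-0.048,"tz":0,"ax":0,"ay":0,"az":0,"grip":1},{"tx":0.06,"ty":-0.048,"tz":0,"ax":0,"ay":0,"az":0,"grip":1},{"tx":0.06,"ty":-0.047,"tz":0,"ax":0,"ay":0,"az":0,"grip":1},{"tx":0.05,"ty":-0.04,"tz":0,"ax":0,"ay":0,"az":0,"grip":1},{"tx":0.02,"ty":-0.016,"tz":0,"ax":0,"ay":0,"az":0,"grip":1},{"tx":0,"ty":0,"tz":0,"ax":0,"ay":0,"az":0,"grip":1},{"tx":0,"ty":0,"tz":0,"ax":0,"ay":0,"az":0,"grip":1}]' | grep -E "tool_pos|force|width"; python3 go.py .447 -.412 .060
python3 - <<'E'
from h import *
for c in("wrist","top","scene"):
    s=viewer.snapshot(c)
    for q in viewer.outline_of(c,"reject_tray")[:2]:
        p=mask_pts(s,q["mask"]); f=p[(p[:,2]<.035)]
        if len(f)>50: print(c,round(q["conf"],2),np.percentile(f,2,0).round(3),np.percentile(f,98,0).round(3))
E
```

```text
tool_pos: [0.4614, -0.3892, 0.2351]
force: [0.3, -0.2, -2.3]
width: 0.425
grip_force: 20.0
t 20.75 pos [ 0.4614 -0.3892  0.2351] F [ 0.28 -0.23 -2.32] w 0.425 grip 20.0 zdir [-1.0e-04  3.2e-03 -1.0e+00] yaw_y 113.71
total tx,ty,tz fractions [ 0.0451 -0.0312  0.3501] dist 0.1772
wrist 0.62 [ 0.386 -0.475  0.003] [ 0.512 -0.351  0.031]
scene 0.7 [ 0.381 -0.478  0.001] [ 0.511 -0.347  0.031]
scene 0.47 [ 0.437 -0.272 -0.001] [ 0.808 -0.     0.035]
```

```bash
python3 -m jog '[{"tx":0.025,"ty":-0.016,"tz":0,"ax":0,"ay":0,"az":0,"grip":1},{"tx":0.02,"ty":-0.015,"tz":0.03,"ax":0,"ay":0,"az":0,"grip":1},{"tx":0,"ty":0,"tz":0.06,"ax":0,"ay":0,"az":0,"grip":1},{"tx":0,"ty":0,"tz":0.06,"ax":0,"ay":0,"az":0,"grip":1},{"tx":0,"ty":0,"tz":0.05,"ax":0,"ay":0,"az":0,"grip":1},{"tx":0,"ty":0,"tz":0.04,"ax":0,"ay":0,"az":0,"grip":1},{"tx":0,"ty":0,"tz":0.02,"ax":0,"ay":0,"az":0,"grip":1},{"tx":0,"ty":0,"tz":0,"ax":0,"ay":0,"az":0,"grip":1}]' | grep -E "tool_pos|force|width"; python3 go.py .447 -.4125 .0515
```

```text
tool_pos: [0.4444, -0.4152, 0.1047]
force: [-1.2, 0.1, -1.3]
width: 0.425
grip_force: 20.0
t 21.85 pos [ 0.4444 -0.4152  0.1047] F [-1.2   0.08 -1.29] w 0.425 grip 20.0 zdir [-0.0027  0.0014 -1.    ] yaw_y 113.51
total tx,ty,tz fractions [-0.0071  0.0026  0.1063] dist 0.0533
```

```bash
python3 -m jog '[{"tx":-0.005,"ty":0.002,"tz":0.03,"ax":0,"ay":0,"az":0,"grip":1},{"tx":0,"ty":0,"tz":0.03,"ax":0,"ay":0,"az":0,"grip":1},{"tx":0,"ty":0,"tz":0.02,"ax":0,"ay":0,"az":0,"grip":1},{"tx":0,"ty":0,"tz":0.01,"ax":0,"ay":0,"az":0,"grip":1},{"tx":0,"ty":0,"tz":0.006,"ax":0,"ay":0,"az":0,"grip":1},{"tx":0,"ty":0,"tz":0,"ax":0,"ay":0,"az":0,"grip":1}]' | grep -E "tool_pos|force|width"; python3 go.py .447 -.4125 .0515
```

```text
tool_pos: [0.4477, -0.4134, 0.0582]
force: [0.7, 0.7, -2.3]
width: 0.428
grip_force: 20.0
t 22.45 pos [ 0.4477 -0.4134  0.0582] F [ 0.75  0.71 -2.28] w 0.428 grip 20.0 zdir [ 3.e-04 -4.e-04 -1.e+00] yaw_y 113.55
total tx,ty,tz fractions [0.0007 0.0022 0.0135] dist 0.0068
```

```bash
for i in 1 2; do python3 -m jog '[{"tx":0,"ty":0,"tz":0.006,"ax":0,"ay":0,"az":0,"grip":1},{"tx":0,"ty":0,"tz":0,"ax":0,"ay":0,"az":0,"grip":1},{"tx":0,"ty":0,"tz":0,"ax":0,"ay":0,"az":0,"grip":1}]' | grep -E "tool_pos|^force"; done
```

```text
tool_pos: [0.4477, -0.4132, 0.0552]
force: [-0.6, 0.8, -1.6]
tool_pos: [0.4475, -0.413, 0.0519]
force: [0.1, -0.8, -2.2]
```

```bash
for i in 1 2; do python3 -m jog '[{"tx":0,"ty":0,"tz":0.003,"ax":0,"ay":0,"az":0,"grip":1},{"tx":0,"ty":0,"tz":0,"ax":0,"ay":0,"az":0,"grip":1},{"tx":0,"ty":0,"tz":0,"ax":0,"ay":0,"az":0,"grip":1}]' | grep -E "tool_pos|^force"; done
```

```text
tool_pos: [0.4478, -0.4134, 0.051]
force: [-1.0, 1.5, 1.8]
tool_pos: [0.4479, -0.4134, 0.0501]
force: [-0.8, -0.1, 6.3]
```

```bash
python3 -m jog '[{"tx":0,"ty":0,"tz":-0.003,"ax":0,"ay":0,"az":0,"grip":1},{"tx":0,"ty":0,"tz":0,"ax":0,"ay":0,"az":0,"grip":1},{"tx":0,"ty":0,"tz":0,"ax":0,"ay":0,"az":0,"grip":-0.3},{"tx":0,"ty":0,"tz":0,"ax":0,"ay":0,"az":0,"grip":-0.3},{"tx":0,"ty":0,"tz":0,"ax":0,"ay":0,"az":0,"grip":-0.3},{"tx":0,"ty":0,"tz":0,"ax":0,"ay":0,"az":0,"grip":-0.3},{"tx":0,"ty":0,"tz":0,"ax":0,"ay":0,"az":0,"grip":-0.3}]' | grep -E "tool_pos|force|width"
python3 -m jog '[{"tx":0,"ty":0,"tz":-0.02,"ax":0,"ay":0,"az":0,"grip":-0.3},{"tx":0,"ty":0,"tz":-0.05,"ax":0,"ay":0,"az":0,"grip":-0.3},{"tx":0,"ty":0,"tz":-0.08,"ax":0,"ay":0,"az":0,"grip":-0.3},{"tx":0,"ty":0,"tz":-0.08,"ax":0,"ay":0,"az":0,"grip":-0.3},{"tx":0,"ty":0,"tz":-0.05,"ax":0,"ay":0,"az":0,"grip":-0.3},{"tx":0,"ty":0,"tz":0,"ax":0,"ay":0,"az":0,"grip":-0.3},{"tx":0,"ty":0,"tz":0,"ax":0,"ay":0,"az":0,"grip":-0.3}]' | grep -E "tool_pos|force|width|time"
python3 - <<'E'
from h import *
a=[]
for c,(y,x) in (("scene",(120,80)),("top",(80,150))):
    s=viewer.snapshot(c); a.append(s["pixels"][y:y+220,x:x+400])
    for n in("spring_a","bottle","cutters"):
        for q in viewer.outline_of(c,n)[:3]:
            if q["conf"]<.4: continue
            p=mask_pts(s,q["mask"]); print(c,n,round(q["conf"],2),np.percentile(p,3,0).round(3),np.percentile(p,97,0).round(3))
cv2.imwrite("pics/k.png",np.hstack(a))
E
```

```text
tool_pos: [0.4476, -0.413, 0.0503]
force: [-0.8, 0.6, 0.8]
width: 0.651
grip_force: 0.0
time: 25.05
tool_pos: [0.4475, -0.413, 0.1909]
force: [-0.4, -0.5, -0.4]
width: 0.648
grip_force: 0.0
scene spring_a 0.95 [ 0.466 -0.139  0.044] [ 0.504 -0.099  0.145]
scene spring_a 0.63 [ 0.537 -0.113  0.042] [ 0.58  -0.07   0.145]
scene spring_a 0.58 [ 0.423 -0.444  0.006] [ 0.468 -0.39   0.11 ]
scene bottle 0.56 [ 0.302 -0.26   0.001] [ 0.333 -0.228  0.094]
scene cutters 0.54 [ 0.217 -0.343  0.001] [ 0.323 -0.284  0.011]
scene cutters 0.41 [ 0.542 -0.107  0.13 ] [ 0.576 -0.073  0.146]
top spring_a 0.83 [ 0.468 -0.143  0.047] [ 0.507 -0.103  0.146]
top spring_a 0.8 [ 0.539 -0.113  0.047] [ 0.58  -0.073  0.146]
top bottle 0.59 [ 0.306 -0.263  0.033] [ 0.337 -0.23   0.095]
top cutters 0.77 [ 0.229 -0.342 -0.002] [ 0.323 -0.288  0.012]
```

View pics/k.png

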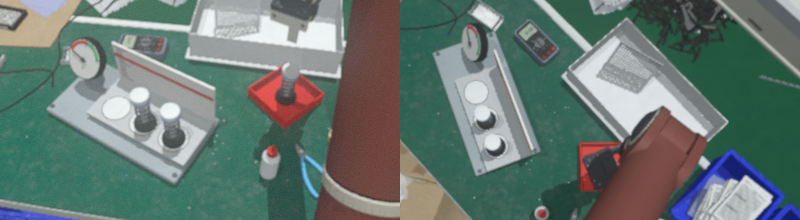

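The weak spring stands upright in the red tray at (288,90). The other two stand on the plate at (141,110) and (172,128), and the bottle and cutters have not moved. The gripper is clear of everything.

```bash
python3 -c "
from plant import job_done; print(job_done())"
```

```text
the job is handed in; nothing more can be done
None
```

I tested all three springs left to right at about 9.8, 15.7 and 17.1 N. The weak left one now stands upright in the red tray, the other two stand on the plate, and the job is handed in; the left spring's 9.8 N comes from the wrist force sensor because the gripper hid the dial needle, while the dial confirmed the other two in the green.

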